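Tip the counted packs into the ward carton and roll it home against the sprung backstop

TASK

Lift the handle of the hinged blue counting tray to tip all four medicine packs into the open carton, then let the tray down flat again. Then push the carton along the rollers, without lifting it, into the blue-sided bay until it meets the yellow sprung backstop plate, wherever that is set today; press the plate in by about half a centimetre, without jamming it at the end of its short travel, then let go, leaving the carton at rest touching the plate with all four packs in it. Do not disturb the pink dose tray, the mug or the syrup bottle.

Things in the scene. Friction and masses are not known exactly. Their poses are not given: they have to be found in the camera images.
- track: Fixed straight roller track on the desk. Origin on the desk on its centre line; +y is the direction of travel, towards the bay; +x points away from the tray stand; z up. Eight free-turning steel rollers, diameter 22 mm, from y = -200 to +24 mm, tops 28 mm above the desk. Aluminium side rails, inner faces at x = -54 and +54 mm, 10 mm thick, 50 mm high, from y = -220 to 240 mm.
- bay_mouth (a point): Start of the bay: centre line of the track, 50 mm along its +y from its origin, 27 mm above the desk. From about here to y = 240 mm the floor is a flat black rubber deck 27 mm high, on which the carton drags with friction (about 1 to 3 N in all) instead of rolling. Blue side panels on the rails reach 79 mm above the desk (inner faces at x = -56 and +56 mm). Open above.
- backstop: Grey upright post across the end of the bay, fixed to the track: 108 x 16 x 85 mm, origin at the centre of its foot, 260 mm along the track's +y from the track's origin, same axes. On a rod it carries a yellow upright plate, 84 mm wide, from 34 to 90 mm above the desk, facing the carton. Where the plate stands is clamped differently each time and is not measured: it has to be felt.
- plate_range (a point): Middle of the range of settings of the yellow plate's face, 175 mm along the track's +y, 62 mm high: the face stands anywhere from 30 mm before to 30 mm beyond it (in y). The plate is pushed in (+y) against a spring, 1 N per mm from zero (5 N at 5 mm); its travel ends hard after 12 mm (12 N). When the push ends it presses the carton back a little, until the deck's friction holds it.
- carton: Open-topped cardboard carton 100 mm (x) by 120 mm (y, along the track) by 70 mm high, walls and floor 4 mm, 0.11 to 0.22 kg, origin at the centre of its underside. It stands on the rollers between the rails (4 mm play each side) under the tray's lip, axes nearly the track's; rim 98 mm above the desk. The rear face, to push on, is 60 mm behind its origin (-y).
- tipper: White fixed stand of the counting tray, beside the track on its -x side, axes as the track's; origin on the desk 115 mm from the track's centre line. Foot 90 x 100 mm, head 75 x 108 mm up to 101 mm above the desk, two ears beside the tray to 117 mm.
- tray (a joint): Tip angle of the blue counting tray, rad: 0 flat, growing as its handle is lifted, up to 1.2; it falls back to 0 when let go. Tray 105 mm (x) by 90 mm (y), walls on three sides, open lip towards the carton; when flat, floor top 110 mm and wall tops 128 mm above the desk; 0.18 kg. The packs start to slide at about 0.45 to 0.65 rad and are off by 1.0 rad if it is held there a moment.
- tray_handle (a point): Middle of the tray's handle: round steel bar 11 mm thick, 80 mm long, parallel to the track's y, 35 mm behind the tray's rear wall on the robot's side (a thin stem 6 mm in from each end). When flat it is 116 mm above the desk with nothing under it, 130 mm from the hinge axis in the stand's -x and 8 mm above it; it swings with the tray.
- tray_hinge (a point): Middle of the tray's hinge axis (parallel to the track's y), 108 mm above the desk, 69 mm from the stand's origin in its +x, just inside the carton's near wall; the tray's lip reaches 10 mm further. Fixed.
- pack_a: White medicine pack with a blue band, 30 x 24 x 18 mm, 30 g, origin at the centre of its underside; starts on the tray.
- pack_b: Pink medicine pack with a white band, 30 x 24 x 18 mm, 30 g, origin at the centre of its underside; starts on the tray.
- pack_c: Green medicine pack with a yellow band, 30 x 24 x 18 mm, 30 g, origin at the centre of its underside; starts on the tray.
- pill_jar: Small round amber jar with a white cap (counted as a pack), diameter 25 mm, 25 mm high, 30 g, origin at the centre of its underside; starts on the tray.
- dose_tray: Pink five-compartment dose tray, 90 x 200 x 50 mm, loose on the desk beyond the track (its +x side); bystander. Origin at the centre of its underside.
- mug: Blue ceramic mug, rim radius 36 mm, 85 mm high, with a handle, loose on the desk beyond the track; bystander. Origin at the centre of its underside.
- syrup: Amber syrup bottle, radius 26 mm, 110 mm high, loose on the desk on the robot's side of the bay; bystander. Origin at the centre of its underside.
Mind the look-alikes: they are no part of the job. What is shaped like the pack_a but brown or purple is not meant. Leave any purple look-alike of the tipper alone.

How it is judged (in metres and radians):
On the way, in this order (a step that is already met when the one before it is completed fails the run):
1. all four packs are in the carton while the tray is still tipped (by more than 0.3 rad) (x of pack_a in the frame of carton between -0.05 and 0.05 m and y of pack_a in the frame of carton between -0.06 and 0.06 m and z of pack_a in the frame of carton between -0.002 and 0.068 m and x of pack_b in the frame of carton between -0.05 and 0.05 m and y of pack_b in the frame of carton between -0.06 and 0.06 m and z of pack_b in the frame of carton between -0.002 and 0.068 m and x of pack_c in the frame of carton between -0.05 and 0.05 m and y of pack_c in the frame of carton between -0.06 and 0.06 m and z of pack_c in the frame of carton between -0.002 and 0.068 m and x of pill_jar in the frame of carton between -0.05 and 0.05 m and y of pill_jar in the frame of carton between -0.06 and 0.06 m and z of pill_jar in the frame of carton between -0.002 and 0.068 m and value of joint tray above 0.3 rad), for 0.1 s.
2. the carton is pressed against the backstop plate with more than 3 N (3 mm in) for 0.3 s, with the packs in it (contact force between carton and backstop above 3 N and x of pack_a in the frame of carton between -0.05 and 0.05 m and y of pack_a in the frame of carton between -0.06 and 0.06 m and z of pack_a in the frame of carton between -0.002 and 0.068 m and x of pack_b in the frame of carton between -0.05 and 0.05 m and y of pack_b in the frame of carton between -0.06 and 0.06 m and z of pack_b in the frame of carton between -0.002 and 0.068 m and x of pack_c in the frame of carton between -0.05 and 0.05 m and y of pack_c in the frame of carton between -0.06 and 0.06 m and z of pack_c in the frame of carton between -0.002 and 0.068 m and x of pill_jar in the frame of carton between -0.05 and 0.05 m and y of pill_jar in the frame of carton between -0.06 and 0.06 m and z of pill_jar in the frame of carton between -0.002 and 0.068 m), for 0.3 s.
At the end, for the whole second after the job is handed in: All four packs are inside the carton; the carton stands upright (within 0.08 rad) and straight (within 0.12 rad) in the bay, centred within 12 mm between the sides, at rest, still touching the yellow plate (more than 0.1 N); the tray is flat again (under 0.06 rad) (x of pack_a in the frame of carton between -0.05 and 0.05 m and y of pack_a in the frame of carton between -0.06 and 0.06 m and z of pack_a in the frame of carton between -0.002 and 0.068 m and x of pack_b in the frame of carton between -0.05 and 0.05 m and y of pack_b in the frame of carton between -0.06 and 0.06 m and z of pack_b in the frame of carton between -0.002 and 0.068 m and x of pack_c in the frame of carton between -0.05 and 0.05 m and y of pack_c in the frame of carton between -0.06 and 0.06 m and z of pack_c in the frame of carton between -0.002 and 0.068 m and x of pill_jar in the frame of carton between -0.05 and 0.05 m and y of pill_jar in the frame of carton between -0.06 and 0.06 m and z of pill_jar in the frame of carton between -0.002 and 0.068 m and contact force between carton and backstop above 0.1 N and y of carton in the frame of track above 0.075 m and x of carton in the frame of track between -0.012 and 0.012 m and angle between carton's own z axis and vertical below 0.08 rad and angle between the y axis of carton and the y axis of track, either way round below 0.12 rad and linear speed of carton below 0.01 m/s and value of joint tray below 0.06 rad).
It fails at once if the carton jams the plate to the end of its travel or slams into the backstop (over 12.5 N) (contact force between carton and backstop above 12.5 N).
It fails at once if the carton is lifted off the track or tipped over (height (world z) of carton above 0.05 m or angle between carton's own z axis and vertical above 0.4 rad).
It fails at once if a bystander (dose tray, mug, syrup bottle) is moved more than 20 mm or knocked over (distance of any of dose_tray, mug, syrup from where it was at the start of the episode above 0.02 m or angle between any of dose_tray, mug, syrup's own z axis and vertical above 0.4 rad).
It also fails if it takes over 59 s, if anything falls off the work surface, if the arm or the gripper's body presses on something with over 40 N, if the wrist force passes 120 N, or if a joint passes its speed limit or range.

ROBOT

A 6-joint arm with a two-finger parallel gripper is mounted at the origin on the work surface. World frame = base frame: x ahead of the robot, y to its left, z up, the work surface at z = 0. Lengths are in mm, angles in degrees, forces in N, time in s.
With the tool pointing down it reaches from about 250 to 850 mm from the base axis. Payload 12.5 kg.
Tool frame: the origin (TCP) lies on the centre line of the jaws, within the pads' length; the fingertips stand tips_ahead ahead of it and the grasp point (between the pads) lies 6 mm ahead of it (tips_ahead is the distance from the TCP to the fingertips, in mm); z points along the fingers, y is the line along which they close (so a half turn about z gives the same grasp; the last joint's range is limited). The gripper opens to 93 mm and grips with 3 to 60 N. Pads are 15 mm wide; open, the fingers measure 128 mm over their backs; the gripper's body (75 mm by 188 mm) begins 65 mm behind the grasp point.
Start: joints at [64.366, 20.094, 94.641, -0, 65.266, -4.847], TCP at [195.159, 514.196, 243.633] pointing down, gripper open.
Joint ranges: [-157.81, 157.81], [-45, 120.19], [0.68, 151.7], [-89.99, 269.99], [4.06, 180], [-164.3, 164.3]. Speed limits (degrees/s): [127.2, 127.2, 159.86, 180, 180, 180].

INTERFACE

Orientations are given as a 3x3 rotation matrix whose columns are the frame's x, y, z axes.
In Python, from bench import sense, get_image, camera_params, close_job, tips_ahead gives the robot as it stands.
- The arm moves only by the shell command python3 -m handwheel 'ROWS' [FORCE]. ROWS is a JSON object of lists of equal length, an entry for each row: "slide": the shift along the tool's x, y, z in m, a list of three; "roll": the turn about the tool's z in rad; "gripper": the finger opening in m, from 0 to 0.093. A call has 1 to 20 rows; each row shifts and turns the commanded pose from where the row before left it, along the tool's axes as they then stand; what a row does not reach is not made up. A row lasts 1/8 s, in which the tool goes at most 62.5 mm and 10.7 degrees, less where a joint would pass 70% of its speed; a pose out of reach is approached as far as the arm can. A call is refused whole if a number of a shift passes 0.0625 or a number of a turn 0.188, either way. A call with a gripper value outside its range is refused whole. The fingers move at their own pace and stop on an object; FORCE is the grip in N (left out, the last holds). Time passes only in rows, so rows that do not move let the fingers close. It gives the time, the measured TCP pose, the force, the opening and the grip force at its end, in the units of the state.
- sense(): the state, without advancing time (a new reading comes with each control period).
- get_image(name): name is "side" or "top"; returns (picture, depth): 384x512x3 uint8, red, green, blue; 384x512 float32, mm along the optical axis (not along the pixel's ray), 0 where there is no reading.
- camera_params(name): a dict with "mtx" (3x3 intrinsics, pixels), "eye" and "orientation" of the camera in the world. Camera axes: x right, y up, looking along -z (the intrinsics and any distortion apply to the point x, -y, -z); pixel columns grow to the right and rows downward; lengths in mm; the calibration is good to about 2 mm. A picture is of the moment at which its call begins. camera_params takes no time and is no camera call.
- close_job(): hands the job in; it is judged then, once.
The state is a dict: "time_s": time; "joint_positions": joint angles; "joint_vel": joint speeds; "joint_efforts": joint torques, N m; "tcp_pos": TCP position; "orientation": TCP orientation; "force": force on the tool from outside, world axes, zero at the start; "ft_torque": the same for the moment, N m; "opening": finger opening in mm; "grip_force": force on a finger pad.
Only numpy, scipy, OpenCV 4.12 (cv2) and the standard library are available. Lean on these libraries where they do the work, as an engineer would, in place of code of your own. Each camera call takes 0.05 s, during which the arm holds its last target. There are 200 camera calls.

## Working session

There is one attempt and no reset: what is moved stays moved. The work goes in short steps, Python scripts to look and compute and a shell command to move; the robot and the scene stay as the last step left them, time stands still between calls to the robot, and variables do not carry over. Pictures are saved under pics/ and viewed, at most 10 in all, crops included, and the job is handed in when it is done.

```bash
mkdir -p pics; ls; python3 - <<'E'
from bench import *
import cv2,numpy as np
s=sense();print({k:np.round(v,3).tolist() for k,v in s.items()});print('tips',tips_ahead)
for n in("side","top"):
    p,d=get_image(n);np.savez(f'pics/{n}0.npz',p=p,d=d);cv2.imwrite(f'pics/{n}0.png',p[:,:,::-1]);c=camera_params(n);print(n,c)
E
```

```text
pics
{'time_s': 0.0, 'joint_positions': [64.365, 20.124, 94.676, -0.0, 65.266, -4.847], 'joint_vel': [-0.039, 0.11, -0.051, -0.04, -0.064, -0.124], 'joint_efforts': [-0.002, -49.732, -28.525, 0.07, 0.026, -0.0], 'tcp_pos': [195.044, 513.926, 243.117], 'orientation': [[-0.935, 0.355, -0.0], [0.355, 0.935, -0.001], [0.0, -0.001, -1.0]], 'force': [0.332, -0.171, 0.219], 'ft_torque': [0.001, -0.018, -0.008], 'grip_force': 0.0, 'opening': 92.989}
tips 25.0
side {'mtx': array([[358.42214441,   0.        , 261.16235756],
       [  0.        , 358.42214441, 198.59629589],
       [  0.        ,   0.        ,   1.        ]]), 'eye': array([ 221.68202855, -450.17430893,  741.25603963]), 'orientation': array([[ 0.78929942,  0.45458894, -0.41274122],
       [-0.61388752,  0.59759534, -0.51577314],
       [ 0.01218747,  0.66047612,  0.75074813]])}
top {'mtx': array([[458.63077754,   0.        , 253.44534166],
       [  0.        , 458.63077754, 195.15855998],
       [  0.        ,   0.        ,   1.        ]]), 'eye': array([ 437.69333738,  -10.18823177, 1314.12521973]), 'orientation': array([[ 0.02232226,  0.99562706, -0.0907109 ],
       [-0.9997333 ,  0.02276714,  0.00387243],
       [ 0.00592072,  0.09060027,  0.99586974]])}
```

View pics/side0.png

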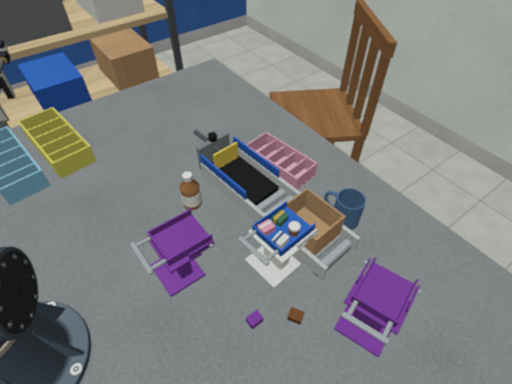

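View pics/top0.png

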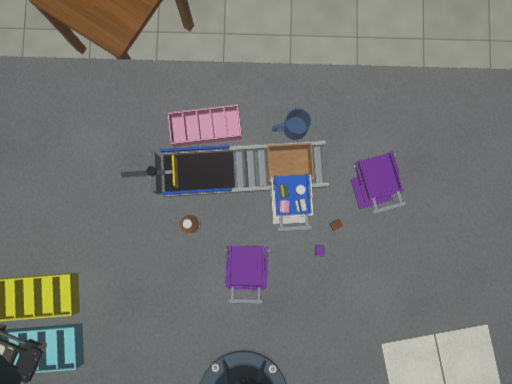

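The top view shows the track running along world +y (leftwards), with the plate near (176,170), carton (290,160), tray (292,195) and handle (294,227). The syrup is at (190,224), and the purple stands are decoys.

```bash
cat > h.py <<'E'
import numpy as np
from bench import camera_params
def pt(n,u,v,z):
    "pixel -> world point on the plane height z (mm)"
    c=camera_params(n);K=c['mtx'];R=c['orientation'];e=c['eye']
    r=R@np.array([(u-K[0,2])/K[0,0],-(v-K[1,2])/K[1,1],-1]);return e+r*(z-e[2])/r[2]
def dp(n,u,v,d):
    c=camera_params(n);K=c['mtx'];R=c['orientation']
    return c['eye']+d*(R@np.array([(u-K[0,2])/K[0,0],-(v-K[1,2])/K[1,1],-1]))
E
python3 - <<'E'
import cv2,numpy as np
p=np.load('pics/top0.npz')['p'][:,:,::-1]
cv2.imwrite('pics/topc.png',cv2.resize(p[110:245,145:340],None,fx=4,fy=4,interpolation=cv2.INTER_CUBIC))
E
```

```text
(no output)
```

View pics/topc.png

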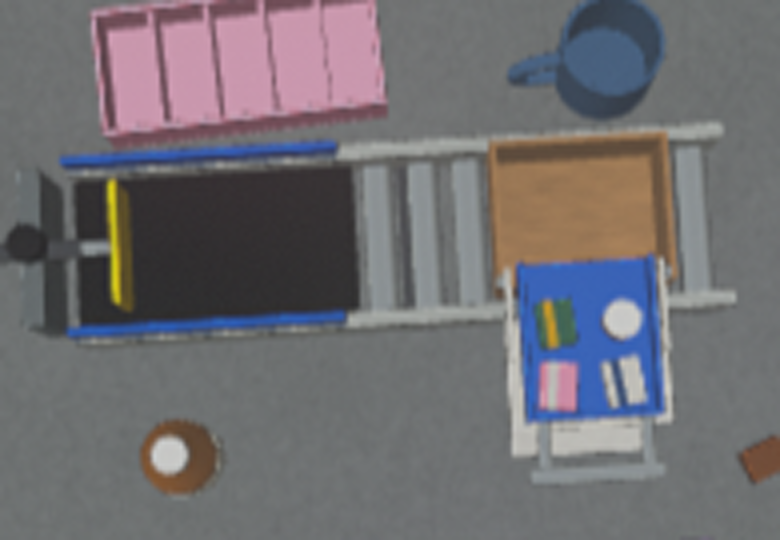

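The crop shows the handle bar from (533,475) to (663,468), rail ends at (722,131)/(735,297), panel ends at (62,161)/(70,333), carton rim (490,143)-(668,135) with right edge to x≈675, and the plate top edge (112,182)-(118,303).

```bash
python3 - <<'E'
from h import *
def c(x,y,z,n=''): 
    p=pt('top',145+x/4-.4,110+y/4-.4,z);print(n,np.round(p,1));return p
a=c(722,131,50,'railU');b=c(735,297,50,'railL');e=c(62,161,79,'panU');f=c(70,333,79,'panL')
y=(e+f-a-b)[:2];y/=np.linalg.norm(y);x=np.array([y[1],-y[0]]);print('y',y,'x',x,np.degrees(np.arctan2(-y[0],y[1])))
A=((a+b)/2)[:2];O=A+220*y;print('origin from rear',O,'from front',((e+f)/2)[:2]-240*y,'widths',np.linalg.norm(a-b),np.linalg.norm(e-f),'len',np.linalg.norm((e+f-a-b)[:2])/2)
O=(O+((e+f)/2)[:2]-240*y)/2
F=lambda p:np.round([(p[:2]-O)@x,(p[:2]-O)@y],1)
for P,n in (((533,475,116),'hL'),((663,468,116),'hR'),((490,143,98),'cUL'),((668,135,98),'cUR'),((677,280,98),'cLR'),((495,268,98),'cLL'),((112,182,90),'plU'),((118,305,90),'plL'),((180,457,0),'syrup foot'),((169,455,110),'cap')):
    print(F(c(*P,n)))
E
```

```text
railU [ 705.8 -212.3   50. ]
railL [ 589.1 -222.3   50. ]
panU [668.3 242.1  79. ]
panL [550.8 231.9  79. ]
y [-0.08312149  0.99653942] x [0.99653942 0.08312149] 4.768011667187748
origin from rear [629.19343902   1.89682112] from front [629.53048235  -2.14397486] widths 117.15545411977567 117.97031105520014 len 455.94517197851314
hL [461.4 -80.4 116. ]
[-174.  -66.]
hR [ 467.9 -165.1  116. ]
[-174.6 -151. ]
cUL [683.8 -48.6  98. ]
[ 50.2 -52.9]
cUR [ 692.1 -168.3   98. ]
[  48.5 -172.8]
cLR [ 593.9 -175.4   98. ]
[ -49.9 -171.7]
cLL [599.2 -53.6  98. ]
[-34.5 -50.8]
plU [652.7 205.6  90. ]
[ 40.4 203.1]
plL [569.4 198.4  90. ]
[-43.3 202.8]
syrup foot [470.9 165.3   0. ]
[-144.2  178. ]
cap [469.3 157.9 110. ]
[-146.4  170.8]
```

```bash
python3 -m handwheel '{"slide":[[0,0,0],[0,0,0],[0,0,0],[0,0,0],[0,0,0],[0,0,0],[-0.045,0.015,0],[-0.045,0.015,0],[-0.045,0.015,0],[-0.045,0.015,0],[-0.045,0.015,0],[-0.045,0.015,0],[-0.045,0.015,0],[-0.045,0.015,0],[-0.045,0.015,0],[-0.045,0.015,0],[-0.045,0.015,0],[-0.045,0.015,0],[-0.045,0.015,0],[0,0,0]],"roll":[0.1875,0.1875,0.1875,0.1875,0.1875,0.1875,0,0,0,0,0,0,0,0,0,0,0,0,0,0],"gripper":[0.024,0.024,0.024,0.024,0.024,0.024,0.024,0.024,0.024,0.024,0.024,0.024,0.024,0.024,0.024,0.024,0.024,0.024,0.024,0.024]}'
cat >> h.py <<'E'
from bench import sense
O=np.array([629.4,0.]);Y=np.array([-.0831,.9965]);X=np.array([.9965,.0831])
def tr(p): p=np.asarray(p);return np.round([(p[:2]-O)@X,(p[:2]-O)@Y,p[2]],1)
def st():
    s=sense();R=s['orientation'];f=s['force'];print('t',round(s['time_s'],2),'track',tr(s['tcp_pos']),'F track',np.round([f[:2]@X,f[:2]@Y,f[2]],2),'head',np.round(np.degrees(np.arctan2(R[1][1],R[0][1])),2),'tilt',np.round(R[2][:2],3),'open',round(s['opening'],1),'grip',s['grip_force'])
E
python3 -c "from h import *;st()"
```

```text
time_s: 2.6
tcp_pos: [438.6, -54.7, 243.3]
orientation: [[-0.08, 0.997, -0.0], [0.997, 0.08, -0.0], [-0.0, -0.0, -1.0]]
force: [-1.1, 1.0, -0.6]
opening: 23.9
grip_force: 0.0
t 2.6 track [-194.7  -38.7  243.3] F track [-0.98  1.1  -0.6 ] head 4.57 tilt [-0. -0.] open 23.9 grip 0.0
```

```bash
python3 -m handwheel '{"slide":[[-0.023,0.007,0],[-0.023,0.007,0],[-0.023,0.0055,0],[0,0,0.02],[0,0,0.02],[0,0,0.02],[0,0,0.02],[0,0,0.015],[0,0,0.008],[0,0,0.005],[0,0,0],[0,0,0]],"roll":[0,0,0,0,0,0,0,0,0,0,0,0],"gripper":[0.024,0.024,0.024,0.024,0.024,0.024,0.024,0.024,0.024,0.024,0.024,0.024]}' >/dev/null
python3 - <<'E'
from h import *;st()
from bench import get_image;import cv2
p,d=get_image('side');cv2.imwrite('pics/s1.png',cv2.resize(p[180:300,200:380,::-1],None,fx=4,fy=4,interpolation=cv2.INTER_CUBIC))
E
```

```text
t 4.1 track [-175.4 -105.7  136. ] F track [-0.01 -0.29 -0.46] head 4.75 tilt [-0.     0.001] open 24.2 grip 0.0
```

View pics/s1.png

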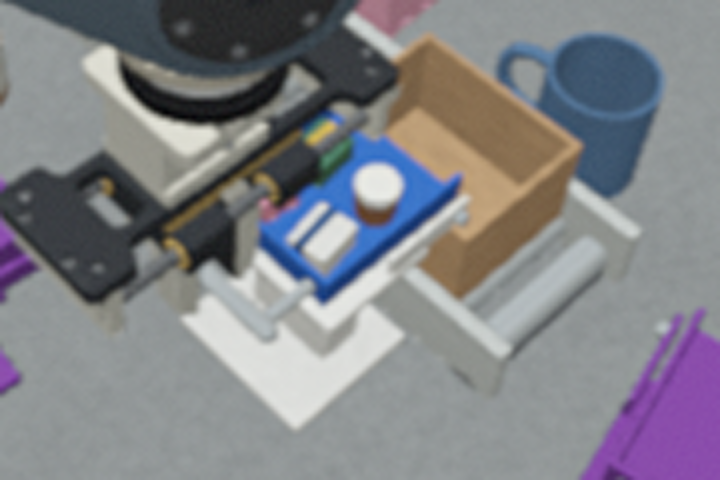

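The picture shows the handle bar (205,265)–(270,330) passing between the two fingers (180,290 and 245,235). I'll close on it.

```bash
python3 -m handwheel '{"slide":[[0,0,0.003],[0,0,0],[0,0,0],[0,0,0],[0,0,0]],"roll":[0,0,0,0,0],"gripper":[0.024,0.005,0.005,0.005,0.005]}' 15 >/dev/null
python3 -c "from h import *;st()"
python3 - <<'E'
import numpy as np
r=np.hypot(130,8);f=np.arctan2(8,130);t=np.linspace(0,1.08,19)
x=-r*np.cos(f+t);z=r*np.sin(f+t)
print(np.round(np.c_[t[1:],np.diff(x),np.diff(z)],4).tolist())
E
```

```text
t 4.78 track [-174.  -105.6  133.2] F track [ 9.12  3.64 -1.64] head 4.74 tilt [-0.001  0.004] open 10.4 grip 15.006694793701172
[[0.06, 0.7136, 7.7809], [0.12, 1.1789, 7.7241], [0.18, 1.64, 7.6395], [0.24, 2.0951, 7.5275], [0.3, 2.5427, 7.3883], [0.36, 2.9812, 7.2225], [0.42, 3.4089, 7.0307], [0.48, 3.8244, 6.8137], [0.54, 4.2261, 6.5721], [0.6, 4.6126, 6.3069], [0.66, 4.9824, 6.0189], [0.72, 5.3344, 5.7093], [0.78, 5.6671, 5.3792], [0.84, 5.9795, 5.0297], [0.9, 6.2703, 4.6621], [0.96, 6.5386, 4.2777], [1.02, 6.7834, 3.8779], [1.08, 7.0037, 3.4642]]
```

```bash
python3 -m handwheel '{"slide":[[0,0.0015,0],[0,0.0007,-0.0078],[0,0.0012,-0.0077],[0,0.0016,-0.0076],[0,0.0021,-0.0075],[0,0.0025,-0.0074],[0,0.003,-0.0072],[0,0,0]],"roll":[0,0,0,0,0,0,0,0],"gripper":[0.005,0.005,0.005,0.005,0.005,0.005,0.005,0.005]}' >/dev/null
python3 -c "from h import *;st()"
```

```text
t 5.78 track [-161.5 -105.5  178.9] F track [11.39  1.42 -7.81] head 4.74 tilt [-0.001  0.004] open 10.1 grip 15.000999569892883
```

```bash
python3 -m handwheel '{"slide":[[0,0.002,0],[0,0.0034,-0.007],[0,0.0038,-0.0068],[0,0.0042,-0.0066],[0,0.0046,-0.0063],[0,0.005,-0.006],[0,0.0053,-0.0057],[0,0.0057,-0.0054],[0,0.006,-0.005],[0,0.0063,-0.0047],[0,0.0065,-0.0043],[0,0.0068,-0.0039],[0,0.007,-0.0035],[0,0,0],[0,0,0],[0,0,0],[0,0,0],[0,0,0]],"roll":[0,0,0,0,0,0,0,0,0,0,0,0,0,0,0,0,0,0],"gripper":[0.005,0.005,0.005,0.005,0.005,0.005,0.005,0.005,0.005,0.005,0.005,0.005,0.005,0.005,0.005,0.005,0.005,0.005]}' >/dev/null
python3 - <<'E'
from h import *;st()
from bench import get_image;import cv2
p,d=get_image('side');q,d=get_image('top')
a=cv2.resize(p[160:300,220:380,::-1],(460,400),interpolation=cv2.INTER_CUBIC);b=cv2.resize(q[120:250,240:340,::-1],(308,400),interpolation=cv2.INTER_CUBIC)
cv2.imwrite('pics/s2.png',cv2.hconcat([a,b]))
E
```

```text
t 8.03 track [ -96.2 -105.6  243.4] F track [-3.38 -0.02  6.19] head 4.76 tilt [-0.     0.001] open 10.2 grip 15.000829696655273
```

View pics/s2.png

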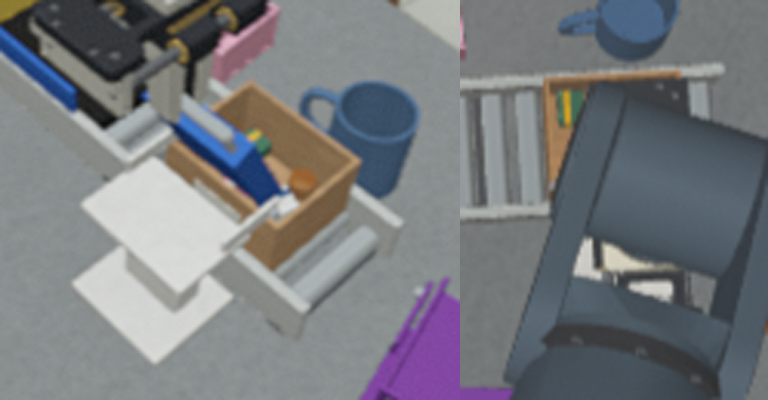

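The side view shows the tray steep, the green pack (258,142) and jar (303,182) in the carton, with white at (285,205) near the lip and pink near (232,183). I'll check those heights from depth.

```bash
python3 - <<'E'
from h import *
from bench import get_image;import cv2
p,d=get_image('side')
cv2.imwrite('pics/s3.png',cv2.resize(p[190:255,270:350,::-1],(800,600),interpolation=cv2.INTER_CUBIC))
for n,(a,b) in dict(green=(258,142),jar=(303,182),white=(285,205),white2=(290,200),pink=(232,183)).items():
    u,v=220+a*160/460,160+b*140/400
    w=dp('side',u,v,d[round(v),round(u)]);print(n,round(u),round(v),p[round(v),round(u)],tr(w))
E
```

```text
green 310 210 [ 74 125 100] [ 40.3 -81.5  49.2]
jar 325 224 [166 117  71] [  29.8 -140.2   57.9]
white 319 232 [216 218 215] [   1.9 -145.2   56. ]
white2 321 230 [211 214 211] [   8.1 -145.    57.1]
pink 301 224 [133 130 136] [ -43.8 -122.3  103.8]
```

View pics/s3.png

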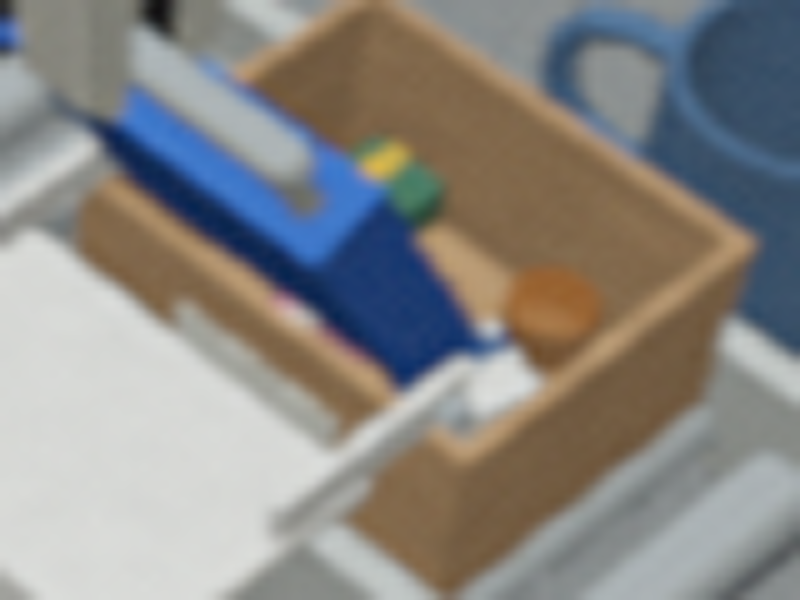

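All four are inside: the pink pack shows at (310,315) below the rim, between lip and wall. I'm lowering the tray.

```bash
python3 -m handwheel '{"slide":[[0,-0.007,0.0035],[0,-0.0068,0.0039],[0,-0.0065,0.0043],[0,-0.0063,0.0047],[0,-0.006,0.005],[0,-0.0057,0.0054],[0,-0.0053,0.0057],[0,-0.005,0.006],[0,-0.0046,0.0063],[0,-0.0042,0.0066],[0,-0.0038,0.0068],[0,-0.0034,0.007],[0,-0.003,0.0072],[0,-0.0025,0.0074],[0,-0.0021,0.0075],[0,-0.0016,0.0076],[0,-0.0012,0.0077],[0,-0.0007,0.0078],[0,0,0],[0,0,0]],"roll":[0,0,0,0,0,0,0,0,0,0,0,0,0,0,0,0,0,0,0,0],"gripper":[0.005,0.005,0.005,0.005,0.005,0.005,0.005,0.005,0.005,0.005,0.005,0.005,0.005,0.005,0.005,0.005,0.005,0.005,0.005,0.005]}' >/dev/null
python3 -c "from h import *;st()"
```

```text
t 10.68 track [-173.4 -105.4  131.7] F track [-7.52 -2.45  0.35] head 4.77 tilt [ 0.001 -0.003] open 10.4 grip 15.002375543117523
```

```bash
python3 -m handwheel '{"slide":[[0,0,0],[0,0,0],[0,0,-0.012],[0,0,-0.024],[0,0,-0.024],[0,0,-0.024],[-0.025,0.044,0],[-0.025,0.044,0],[-0.025,0.044,0],[-0.025,0.044,0],[0,0,0],[0,0,0.025],[0,0,0.025],[0,0,0.025],[0,0,0.025],[0,0,0.02],[0,0,0.014],[0,0,0],[0,0,0]],"roll":[0,0,0,0,0,0,0,0,0,0,0,0,0,0,0,0,0,0,0],"gripper":[0.024,0.024,0.024,0.024,0.024,0.024,0.015,0.015,0.015,0.015,0.015,0.015,0.015,0.015,0.015,0.015,0.015,0.015,0.015]}' >/dev/null
python3 - <<'E'
from h import *;st()
from bench import get_image;import cv2
p,d=get_image('side');q,d=get_image('top')
a=cv2.resize(p[160:300,220:380,::-1],(460,400),interpolation=cv2.INTER_CUBIC);b=cv2.resize(q[120:250,240:340,::-1],(308,400),interpolation=cv2.INTER_CUBIC)
cv2.imwrite('pics/s4.png',cv2.hconcat([a,b]))
E
```

```text
t 13.05 track [   4.3 -205.8   83.6] F track [ 0.27 -0.31  0.35] head 4.76 tilt [-0.001  0.001] open 15.3 grip 0.0
```

View pics/s4.png

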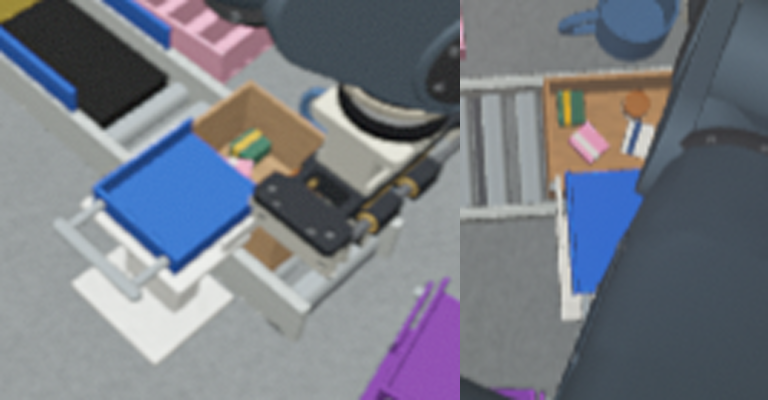

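All four packs are in the carton (top view: green 570,107; jar 637,103; pink 590,143; white 637,138) and the tray is flat. I'm pushing now.

```bash
python3 -m handwheel '{"slide":[[0.004,0,0],[0.004,0,0],[0.003,0,0],[0.002,0,0],[0.002,0,0],[0.002,0,0],[0.002,0,0],[0.002,0,0],[0.002,0,0],[0.002,0,0],[0.003,0,0],[0.003,0,0],[0.003,0,0],[0.004,0,0],[0.004,0,0],[0.005,0,0],[0.005,0,0],[0.006,0,0],[0.006,0,0],[0.006,0,0]],"roll":[0,0,0,0,0,0,0,0,0,0,0,0,0,0,0,0,0,0,0,0],"gripper":[0.015,0.015,0.015,0.015,0.015,0.015,0.015,0.015,0.015,0.015,0.015,0.015,0.015,0.015,0.015,0.015,0.015,0.015,0.015,0.015]}' >/dev/null
python3 -c "from h import *;st()"
python3 -m handwheel '{"slide":[[0.006,0,0],[0.006,0,0],[0.006,0,0],[0.006,0,0],[0.006,0,0],[0.006,0,0],[0.006,0,0],[0.006,0,0],[0.006,0,0],[0.006,0,0],[0.006,0,0],[0.006,0,0],[0.006,0,0],[0.006,0,0],[0.006,0,0],[0.006,0,0],[0.006,0,0],[0.006,0,0],[0.006,0,0],[0.006,0,0]],"roll":[0,0,0,0,0,0,0,0,0,0,0,0,0,0,0,0,0,0,0,0],"gripper":[0.015,0.015,0.015,0.015,0.015,0.015,0.015,0.015,0.015,0.015,0.015,0.015,0.015,0.015,0.015,0.015,0.015,0.015,0.015,0.015]}' >/dev/null
python3 -c "from h import *;st()"
```

```text
t 15.65 track [   3.9 -135.1   82.6] F track [-0.37 -0.38 -0.39] head 4.76 tilt [ 0. -0.] open 14.7 grip 0.07724141702055931
t 18.15 track [  3.8 -15.2  82.6] F track [ 0.41 -1.17  0.1 ] head 4.76 tilt [-0. -0.] open 15.2 grip 0.504662711173296
```

```bash
python3 -m handwheel '{"slide":[[0.004,0,0],[0.004,0,0],[0.004,0,0],[0.004,0,0],[0.004,0,0],[0.004,0,0],[0.004,0,0]],"roll":[0,0,0,0,0,0,0],"gripper":[0.015,0.015,0.015,0.015,0.015,0.015,0.015]}' >/dev/null
python3 - <<'E'
from h import *;st()
from bench import get_image;import cv2
q,d=get_image('top');p,d=get_image('side')
a=cv2.resize(p[130:240,190:310,::-1],(400,367),interpolation=cv2.INTER_CUBIC);b=cv2.resize(q[135:235,145:255,::-1],(400,367),interpolation=cv2.INTER_CUBIC)
cv2.imwrite('pics/s5.png',cv2.hconcat([a,b]))
E
```

```text
t 19.02 track [ 3.9 12.7 82.6] F track [-0.17 -0.78 -1.09] head 4.76 tilt [-0.  0.] open 14.9 grip 0.5428709322586656
```

View pics/s5.png

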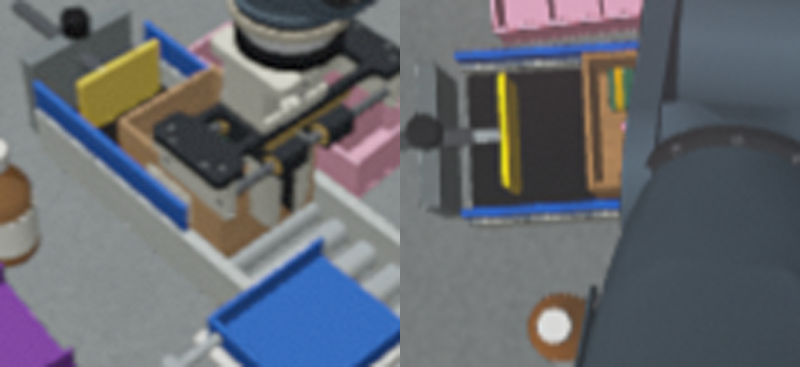

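The plate face (x≈510 in the top half) is about 54 mm ahead of the carton's front rim (x≈584), so contact should come near TCP y≈66. I'll approach it slowly.

```bash
python3 -m handwheel '{"slide":[[0.004,0,0],[0.004,0,0],[0.004,0,0],[0.004,0,0],[0.004,0,0],[0.004,0,0],[0.003,0,0],[0.003,0,0],[0.003,0,0],[0.002,0,0],[0.002,0,0],[0.001,0,0],[0.001,0,0]],"roll":[0,0,0,0,0,0,0,0,0,0,0,0,0],"gripper":[0.015,0.015,0.015,0.015,0.015,0.015,0.015,0.015,0.015,0.015,0.015,0.015,0.015]}' >/dev/null
python3 -c "from h import *;st()"
for i in 1 2 3; do python3 -m handwheel '{"slide":[[0.001,0,0],[0.001,0,0],[0.001,0,0]],"roll":[0,0,0],"gripper":[0.015,0.015,0.015]}' >/dev/null
python3 -c "from h import *;st()"; done
```

```text
t 20.75 track [ 3.9 51.5 82.7] F track [-0.62 -1.07 -0.63] head 4.76 tilt [-0.  0.] open 15.4 grip 0.6781698111444712
t 21.12 track [ 3.9 54.5 82.6] F track [ 1.13 -1.51 -0.89] head 4.76 tilt [-0. -0.] open 15.2 grip 0.6715048290789127
t 21.5 track [ 3.9 57.5 82.6] F track [ 0.73 -1.44 -0.62] head 4.76 tilt [ 0. -0.] open 14.6 grip 0.6696799211204052
t 21.88 track [ 3.9 60.5 82.6] F track [ 0.55 -2.04 -0.99] head 4.76 tilt [ 0. -0.] open 15.1 grip 0.6683218851685524
```

```bash
for i in 1 2 3 4; do python3 -m handwheel '{"slide":[[0.001,0,0],[0,0,0]],"roll":[0,0],"gripper":[0.015,0.015]}' >/dev/null
python3 -c "from h import *;st()"; done
```

```text
t 22.12 track [ 3.9 61.6 82.7] F track [-0.69 -0.05  0.12] head 4.76 tilt [0. 0.] open 15.0 grip 0.05342701479094103
t 22.38 track [ 3.9 62.5 82.6] F track [-0.3  -0.25 -0.45] head 4.76 tilt [0. 0.] open 14.5 grip 0.3134312108159065
t 22.62 track [ 3.9 63.5 82.7] F track [ 0.41 -1.08 -0.81] head 4.76 tilt [0. 0.] open 15.1 grip 0.4488531220704317
t 22.88 track [ 3.9 64.5 82.7] F track [ 1.13 -0.61  0.3 ] head 4.76 tilt [0. 0.] open 14.8 grip 0.4929985385388136
```

```bash
for i in 1 2 3 4; do python3 -m handwheel '{"slide":[[0.001,0,0],[0,0,0]],"roll":[0,0],"gripper":[0.015,0.015]}' >/dev/null
python3 -c "from h import *;st()"; done
```

```text
t 23.12 track [ 3.9 65.5 82.7] F track [-1.02 -0.98 -0.14] head 4.76 tilt [0. 0.] open 14.7 grip 0.523322531953454
t 23.38 track [ 3.9 66.5 82.7] F track [-0.38 -0.82 -0.71] head 4.76 tilt [0. 0.] open 14.8 grip 0.5679758917540312
t 23.62 track [ 3.9 67.5 82.7] F track [ 0.16 -0.32  0.03] head 4.76 tilt [0. 0.] open 15.2 grip 0.6201767502352595
t 23.88 track [ 3.9 68.5 82.7] F track [-0.22 -0.64 -0.  ] head 4.76 tilt [0. 0.] open 14.9 grip 0.6679228506982327
```

```bash
for i in 1 2 3 4; do python3 -m handwheel '{"slide":[[0.001,0,0],[0,0,0]],"roll":[0,0],"gripper":[0.015,0.015]}' >/dev/null
python3 -c "from h import *;st()"; done
```

```text
t 24.12 track [ 3.9 69.5 82.7] F track [-0.17 -1.07  0.91] head 4.76 tilt [0. 0.] open 15.2 grip 0.7190470397472382
t 24.38 track [ 3.9 70.5 82.6] F track [-0.1 -1.2  1.8] head 4.76 tilt [0. 0.] open 14.9 grip 0.7647137716412544
t 24.62 track [ 3.9 71.5 82.6] F track [-0.25 -1.37  0.86] head 4.76 tilt [0. 0.] open 15.1 grip 0.9060806315392256
t 24.88 track [ 3.9 72.4 82.7] F track [-0.07 -1.66  0.18] head 4.76 tilt [-0.  0.] open 15.0 grip 1.4049869030714035
```

```bash
for i in 1 2; do python3 -m handwheel '{"slide":[[0.001,0,0],[0,0,0]],"roll":[0,0],"gripper":[0.015,0.015]}' >/dev/null
python3 -c "from h import *;st()"; done; for i in 1 2 3 4; do python3 -m handwheel '{"slide":[[0,0,0]],"roll":[0],"gripper":[0.015]}' >/dev/null
python3 -c "from h import *;st()"; done
```

```text
t 25.12 track [ 4.  73.4 82.7] F track [ 0.05 -3.47  1.13] head 4.76 tilt [-0.  0.] open 14.9 grip 1.962320040911436
t 25.38 track [ 4.  74.3 82.7] F track [ 0.91 -5.19  0.73] head 4.76 tilt [-0.  0.] open 14.8 grip 2.342684380710125
t 25.5 track [ 4.  74.4 82.7] F track [ 0.04 -5.46  0.82] head 4.76 tilt [-0.  0.] open 14.9 grip 2.4174685031175613
t 25.62 track [ 4.  74.3 82.7] F track [ 0.15 -5.31  1.32] head 4.75 tilt [-0.  0.] open 15.3 grip 2.48079601675272
t 25.75 track [ 4.  74.3 82.6] F track [ 0.76 -5.04  1.64] head 4.75 tilt [-0.  0.] open 15.4 grip 2.48066995292902
t 25.88 track [ 3.9 74.4 82.6] F track [ 1.14 -4.74  1.04] head 4.76 tilt [-0.  0.] open 15.1 grip 2.481515798717737
```

```bash
python3 -m handwheel '{"slide":[[0.001,0,0],[0.0005,0,0],[0,0,0],[0,0,0]],"roll":[0,0,0,0],"gripper":[0.015,0.015,0.015,0.015]}' >/dev/null
python3 -c "from h import *;st()"; python3 -m handwheel '{"slide":[[0,0,0],[0,0,0],[0,0,0]],"roll":[0,0,0],"gripper":[0.015,0.015,0.015]}' >/dev/null
python3 -c "from h import *;st()"
```

```text
t 26.38 track [ 4.  75.7 82.7] F track [ 1.07 -5.03  1.53] head 4.76 tilt [-0.  0.] open 15.0 grip 3.0001720413565636
t 26.75 track [ 4.  75.7 82.7] F track [ 1.93 -5.4   1.15] head 4.76 tilt [-0.  0.] open 14.8 grip 2.9942986741662025
```

```bash
python3 -m handwheel '{"slide":[[0.001,0,0],[0,0,0],[0,0,0],[0,0,0],[0,0,0],[0,0,0]],"roll":[0,0,0,0,0,0],"gripper":[0.015,0.015,0.015,0.015,0.015,0.015]}' >/dev/null
python3 -c "from h import *;st()"; python3 -m handwheel '{"slide":[[-0.0005,0,0],[-0.0005,0,0],[-0.0005,0,0],[-0.0005,0,0],[-0.0005,0,0],[-0.0005,0,0],[-0.0005,0,0],[-0.0005,0,0],[-0.0005,0,0],[-0.0005,0,0],[-0.0005,0,0],[-0.0005,0,0],[-0.001,0,0],[-0.002,0,0],[-0.004,0,0],[-0.01,0,0],[-0.015,0,0],[0,0,0]],"roll":[0,0,0,0,0,0,0,0,0,0,0,0,0,0,0,0,0,0],"gripper":[0.015,0.015,0.015,0.015,0.015,0.015,0.015,0.015,0.015,0.015,0.015,0.015,0.015,0.015,0.015,0.015,0.015,0.015]}' >/dev/null
python3 - <<'E'
from h import *;st()
from bench import get_image;import cv2
q,d=get_image('top');p,d=get_image('side')
a=cv2.resize(p[130:240,190:310,::-1],(400,367),interpolation=cv2.INTER_CUBIC);b=cv2.resize(q[135:235,145:255,::-1],(400,367),interpolation=cv2.INTER_CUBIC)
cv2.imwrite('pics/s6.png',cv2.hconcat([a,b]))
E
```

```text
t 27.5 track [ 4.  76.6 82.7] F track [ 0.45 -6.64  1.2 ] head 4.75 tilt [-0.  0.] open 14.7 grip 3.3015338703989983
t 29.75 track [ 3.9 37.5 82.6] F track [0.27 0.31 0.42] head 4.67 tilt [-0.  0.] open 15.3 grip 0.0
```

View pics/s6.png

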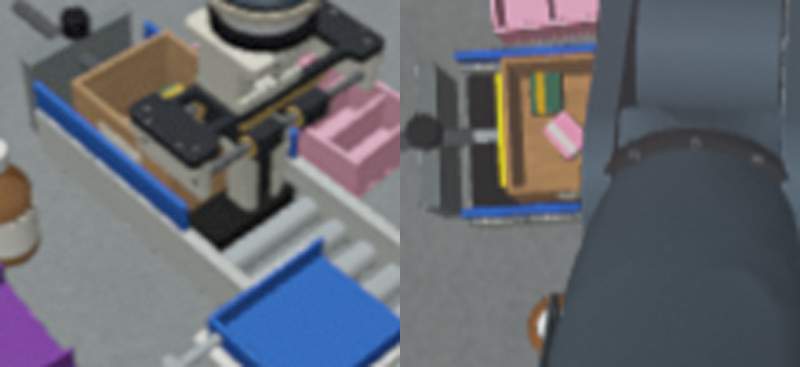

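The carton front (x≈505 in the top half) touches the yellow plate (x≈500), it sits straight in the bay, and the hand is clear. The press held about 5 N on the plate for more than 0.3 s, so I'm handing in.

```bash
python3 -c "from bench import *;print(close_job())"
```

```text
the job is handed in; nothing more can be done
None
```

I tipped all four packs into the carton, let the tray down flat, pushed the carton onto the plate and pressed it in about 5 mm. I then let go with the carton still touching it and handed in at about 30 s; no verdict was returned.

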